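# Set the refractometer dial to the red line and press read

## Task

On the grey refractometer, push the black dial round by its upright fin with a fingertip, either way, until the white index mark on the dial lines up with the red line on the white scale ring around it; only then press the green read button all the way down, let it spring back, and move clear. Push and press only: do not pinch the fin between the fingers, do not turn the scale ring, and leave the tube rack, the wash bottle and the jar where they stand.

Things in the scene. Friction and masses are not known exactly. Their poses are not given: they have to be found in the camera images.
- instrument: The grey refractometer, fixed to the bench; place and yaw (within 30 degrees) vary. Origin under the dial's axis at bench height. Box x -90 to 90 mm, y -150 to 190 mm, top 78 mm up. At (30, 150) mm an eyepiece tube 40 mm across leans 34 degrees to its +x, top about 205 mm up at (115, 150); at (-45, 150) a steel prism cover up to 89 mm. Green button towards its -y.
- axis (a point): Point on the dial's vertical turning axis, level with the top of the dial's flat skirt, 94 mm above the bench. The skirt is 104 mm across; the hub in its middle is 30 mm across and reaches 108 mm above the bench. Axes as instrument.
- index (a point): Outer end of the white index mark, on the rim of the black dial's skirt: 52 mm from the axis, 94 mm up. The dial has one upright radial fin, 12 mm thick, from 11 to 43 mm from the axis, its top 120 mm above the bench (26 mm above the skirt). The fin points at the index: the white line runs along the fin's top and over the skirt to the rim.
- target (a point): Inner end of the red line on the white scale ring: 52 mm from the axis, 90 mm up. The flat ring, 148 mm across, lies 4 mm below the skirt's top, with a thin black line every 10 degrees and one red line 5 mm wide, at least 0.55 rad from the index at the start. Aligned when index lies right over this point seen from above. The ring is stiff (2 N m) and its angle varies.
- dial: The black dial with its dark grey fin; origin on the turning axis, 86 mm above the bench, x axis along the fin towards the index, z up. It turns without end both ways, stays where it is left, and takes about 0.08 N m (2 to 3 N sideways on the fin). Pushing the fin's flat side face (32 mm long, 26 mm high) turns it.
- read_top (a point): Centre of the top of the round green read button, 28 mm across, in a black housing on the refractometer's top, 117 mm from the dial's axis towards the refractometer's -y; the top is 100 mm above the bench, 10 mm above its housing's rim. It is pressed straight down.
- read (a joint): How far the read button is pressed, m: 0 released, 0.006 fully down (about 5 N); it springs back.
- rack: Loose cream wire rack, 66 x 126 mm and 83 mm high, with three glass tubes fixed in it up to 119 mm high; origin under its centre. Bystander beside the button end of the refractometer.
- wash_bottle: Loose white wash bottle, 64 mm across, about 195 mm high with its bent spout, which reaches 63 mm out from its axis; origin under its centre. Bystander on the far side.
- jar: Loose small jar with a blue cap, 48 mm across, 62 mm high; origin under its centre. Bystander on the far side.

How it is judged:
On the way, in this order (a step that is already met when the one before it is completed fails the run):
1. the dial's index lines up with the red line and the dial stands still (horizontal distance between index and target below 0.0035 m and angular speed of dial below 0.05 rad/s), for 0.2 s.
2. the read button is pressed down with the dial on the line (horizontal distance between index and target below 0.0035 m and value of joint read above 0.0045 m), for 0.05 s.
At the end, for the whole second after the job is handed in: Index end within 3.5 mm (4 degrees) of the red line's inner end and still; read button pressed over 4.5 mm since, now sprung back (under 1.5 mm); red line not moved over 3 mm; rack, bottle and jar upright and within 12 mm of their starting places (all of step 1 and value of joint read below 0.0015 m and distance of target from where it was at the start of the episode below 0.003 m and distance of each of rack, wash_bottle, jar from where it was at the start of the episode below 0.012 m and angle between each of rack, wash_bottle, jar's own z axis and vertical below 0.15 rad); the robot touches nothing.
It fails at once if the fin is pinched (both its side faces pressed by the fingers at once, over 1.5 N each) (contact force between the fingers and dial_c3 above 1.5 N and contact force between the fingers and dial_c4 above 1.5 N).
It fails at once if the read button is pressed (over 4.5 mm) while the index is off the red line (over 3.5 mm) (value of joint read above 0.0045 m and horizontal distance between index and target above 0.0035 m).
It fails at once if the scale ring is turned (over 3 mm at the red line) (distance of target from where it was at the start of the episode above 0.003 m).
It fails at once if the rack, wash bottle or jar is moved over 12 mm, lifted or tipped (distance of any of rack, wash_bottle, jar from where it was at the start of the episode above 0.012 m or angle between any of rack, wash_bottle, jar's own z axis and vertical above 0.15 rad).
It also fails if it takes over 64 s, if anything falls off the work surface, if the arm or the gripper's body presses on something with over 40 N, if the wrist force passes 120 N, or if a joint passes its speed limit or range.

## Robot

A 6-joint arm with a two-finger parallel gripper is mounted at the origin on the work surface. World frame = base frame: x ahead of the robot, y to its left, z up, the work surface at z = 0. Lengths are in m, angles in rad, forces in N, time in s.
With the tool pointing down it reaches from about 0.375 to 0.9 m from the base axis. Payload 3.1 kg.
Tool frame: the origin (TCP) lies at the very end of the fingers, on their centre line; the grasp point (between the pads) lies 19 mm behind it; z points along the fingers, y is the direction in which the jaws open and shut (so a half turn about z gives the same grasp; the last joint's range is limited). The gripper opens to 87 mm and grips with 3 to 60 N. Pads are 19 mm wide; open, the fingers measure 117 mm over their backs; the gripper's body (75 mm by 190 mm) begins 51 mm behind the grasp point.
Start: joints at [1.042, 0.527, 1.433, -0, 1.181, -0.178], TCP at [0.214, 0.587, 0.223] pointing down, gripper open.
Joint ranges: [-3.08, 3.08], [-0.75, 2.2], [0.22, 2.44], [-1.43, 4.57], [0, 2.65], [-2.85, 2.85]. Speed limits (rad/s): [2.79, 2.79, 3.14, 3.14, 3.14, 3.14].

## Interface

Orientations are given as a unit quaternion [x, y, z, w].
In Python, from rig import robot gives the robot as it stands.
- The arm moves only by the tool arm_command, never from a script. Its argument "targets" is a list of rows, each a list of 5 numbers: the shift along the tool's x, y, z in cm, then the turn about the tool's z in rad, then the finger opening in cm, from 0 to 8.7. In form: [[dx, dy, dz, spin, hand], ...]. A call has 1 to 5 rows; each row is the pose to reach, as a shift and turn from the pose commanded when the call began, along the tool's axes at that moment; what a row does not reach only later rows make up. A row lasts 1/8 s, in which the tool goes at most 62.5 mm and 10.7 degrees, less where a joint would pass 70% of its speed; a pose out of reach is approached as far as the arm can. A call with a gripper value outside its range is refused whole. The fingers move at their own pace and stop on an object; "newtons" is the grip in N (left out, the last holds). Time passes only in rows, so rows that repeat a pose let the fingers close. It gives the time, the measured TCP pose, the force and the opening at its end, in the units of the state.
- robot.get_obs(): the state, without advancing time (a new reading comes with each control period).
- robot.camera(name): name is "scene" or "top" or "wrist"; returns (picture, depth): 480x640x3 uint8, red, green, blue; 480x640 float32, m along the optical axis (not along the pixel's ray), 0 where there is no reading.
- robot.camera_model(name): a dict with "mtx" (3x3 intrinsics, pixels), "extrinsics" (4x4, takes a point from world to camera coordinates). Camera axes: x right, y up, looking along -z (the intrinsics and any distortion apply to the point x, -y, -z); pixel columns grow to the right and rows downward; lengths in m; the calibration is good to about 2 mm. A picture is of the moment at which its call begins: read the wrist's pose just before it. camera_model takes no time and is no camera call; for the wrist camera it gives the pose at the moment of the call.
- robot.hand_in(): hands the job in, once; it reports no verdict.
The state is a dict: "time": time; "q": joint angles; "joint_velocities": joint speeds; "joint_torque": joint torques, N m; "position": TCP position; "tool_rot": TCP orientation; "ft_force": force on the tool from outside, world axes, zero at the start; "moment": the same for the moment, N m; "grip_width": finger opening in m.
Only numpy, scipy, OpenCV 4.12 (cv2) and the standard library are available. Lean on these libraries where they do the work, as an engineer would, in place of code of your own. Each camera call takes 0.05 s, during which the arm holds its last target.

## Working session

There is one attempt and no reset: what is moved stays moved. The work goes in short steps, Python scripts to look and compute and a tool call to move; the robot and the scene stay as the last step left them, time stands still between calls to the robot, and variables do not carry over. Pictures are saved under pics/ and viewed, and the job is handed in when it is done.

Besides the shell and the picture viewer there is one more tool, called after "Request:" by a JSON object that holds its "name" and its "arguments", one argument or row to a line. arm_command: Moves the arm, as the interface text tells. Its arguments: {"type":"object","properties":{"targets":{"type":"array","items":{"type":"array","items":{"type":"number"}}},"newtons":{"type":"number"}},"required":["targets"]}

```bash
mkdir -p pics; ls; python3 - <<'E'
from rig import robot
import cv2,numpy as np
o=robot.get_obs();print(o)
for n in ['top','scene']:
    m=robot.camera_model(n);print(n,m)
    p,d=robot.camera(n);cv2.imwrite(f'pics/{n}0.png',p[:,:,::-1]);np.savez(f'{n}0.npz',p=p,d=d)
E
```

```text
pics
{'time': 0.0, 'q': array([ 1.04249524e+00,  5.28474662e-01,  1.43387615e+00,  2.10539921e-06,
        1.18139370e+00, -1.78489775e-01]), 'joint_velocities': array([-1.59574119e-03, -9.07996067e-05,  1.24335250e-03, -2.28704880e-03,
       -1.09444903e-03, -2.05029285e-03]), 'joint_torque': array([ 7.00230958e-04, -4.40058947e+01, -1.76587629e+01,  6.34296192e-02,
        5.84631076e-02, -1.51138088e-04]), 'position': array([0.21379784, 0.5865299 , 0.22157473]), 'tool_rot': array([ 1.74015527e-01,  9.84742321e-01, -1.00910252e-03, -3.73276468e-04]), 'ft_force': array([-0.56691303,  0.48206594, -0.18205041]), 'moment': array([ 0.03630126, -0.00251548,  0.04085976]), 'grip_width': 0.0868500663644967}
top {'mtx': array([[461.63224218,   0.        , 324.33447264],
       [  0.        , 461.63224218, 239.61269542],
       [  0.        ,   0.        ,   1.        ]]), 'extrinsics': array([[ 0.0047332 , -0.99975523,  0.02161174, -0.03577611],
       [ 0.98119697,  0.00881327,  0.19280775, -0.64206319],
       [-0.19295103,  0.02029278,  0.98099852, -0.73150959],
       [ 0.        ,  0.        ,  0.        ,  1.        ]])}
scene {'mtx': array([[448.1891477 ,   0.        , 308.17904149],
       [  0.        , 448.1891477 , 239.87002314],
       [  0.        ,   0.        ,   1.        ]]), 'extrinsics': array([[ 0.89417897,  0.44756667, -0.01131595, -0.56126218],
       [-0.32409124,  0.66451559,  0.67333788,  0.15910287],
       [ 0.30888322, -0.59841717,  0.7392483 , -1.10497917],
       [ 0.        ,  0.        ,  0.        ,  1.        ]])}
```

View pics/top0.png

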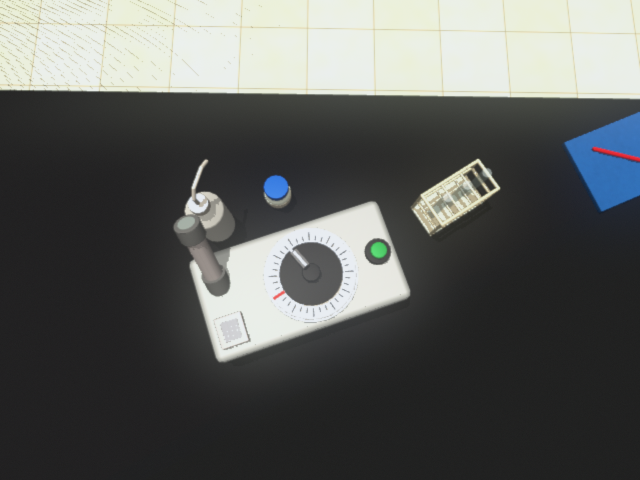

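View pics/scene0.png

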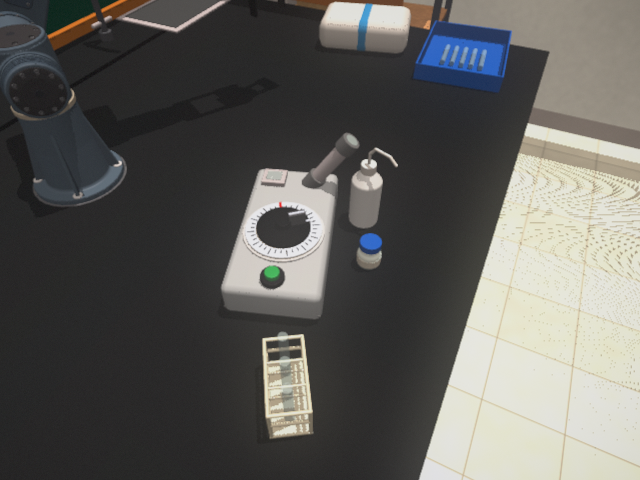

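The top view shows the dial near (311,272), the fin pointing up-left to about (293,250), the red line near (279,295) and the button near (379,250). Next I'll measure these.

```bash
cat > h.py <<'E'
import numpy as np,cv2
def ray(m,uv,z):
    K=m['mtx'];E=m['extrinsics'];R=E[:3,:3];t=E[:3,3]
    uv=np.atleast_2d(uv).astype(float)
    d=np.c_[(uv[:,0]-K[0,2])/K[0,0],-(uv[:,1]-K[1,2])/K[1,1],-np.ones(len(uv))]@R
    c=-R.T@t
    return c+d*((z-c[2])/d[:,2])[:,None]
def proj(m,P):
    K=m['mtx'];E=m['extrinsics'];c=np.atleast_2d(P)@E[:3,:3].T+E[:3,3]
    return np.c_[K[0,2]+K[0,0]*c[:,0]/-c[:,2],K[1,2]+K[1,1]*-c[:,1]/-c[:,2]]
def masks(p):
    h=cv2.cvtColor(p,cv2.COLOR_RGB2HSV);H,S,V=h[...,0],h[...,1],h[...,2]
    red=((H<8)|(H>172))&(S>110)&(V>80)
    green=(H>45)&(H<80)&(S>120)&(V>60)
    return red,green
E
python3 - <<'E'
from rig import robot
from h import *
for n,box in [('top',(255,215,405,330)),('scene',(230,190,335,295))]:
    m=robot.camera_model(n);p=np.load(n+'0.npz')['p']
    x0,y0,x1,y1=box
    red,green=masks(p)
    def pts(k):
        v,u=np.nonzero(k[y0:y1,x0:x1]);return np.c_[u+x0,v+y0]
    r=pts(red);g=pts(green)
    print(n,len(r),len(g))
    R=ray(m,r,.09);print('red',R.mean(0),R.min(0),R.max(0),r.mean(0))
    print('green',ray(m,g.mean(0),.098))
    # dark dial: largest dark comp
    gray=cv2.cvtColor(p,cv2.COLOR_RGB2GRAY)
    k=np.zeros_like(gray);k[y0:y1,x0:x1]=(gray[y0:y1,x0:x1]<90)*255
    k=cv2.morphologyEx(k,cv2.MORPH_CLOSE,np.ones((3,3)))
    cs,_=cv2.findContours(k,cv2.RETR_EXTERNAL,cv2.CHAIN_APPROX_NONE)
    c=max(cs,key=cv2.contourArea);W=ray(m,cv2.convexHull(c)[:,0],.094)[:,:2]
    (cx,cy),rad=cv2.minEnclosingCircle((W*1000).astype(np.float32));print('dial',cx,cy,rad,cv2.fitEllipse((W*1000).astype(np.float32)))
    s=4
    cv2.imwrite(f'pics/{n}_z.png',cv2.resize(p[y0:y1,x0:x1,::-1],None,fx=5,fy=5,interpolation=cv2.INTER_CUBIC))
E
```

```text
top 27 203
red [0.54549644 0.0424759  0.09      ] [0.54001801 0.03418826 0.09      ] [0.55139924 0.05016293 0.09      ] [278.81481481 294.62962963]
green [[ 0.61943313 -0.11940073  0.098     ]]
dial 581.1607055664062 -8.782474517822266 49.358280181884766 ((586.9180297851562, -15.499368667602539), (78.22725677490234, 99.71422576904297), 130.9143829345703)
scene 11 142
red [0.5452653  0.04087265 0.09      ] [0.54118604 0.03518131 0.09      ] [0.55042041 0.04792361 0.09      ] [279.90909091 204.72727273]
green [[ 0.61821518 -0.11983464  0.098     ]]
dial 581.6221923828125 -12.123637199401855 53.43477249145508 ((581.5447998046875, -12.533108711242676), (101.28384399414062, 106.85472869873047), 32.43204879760742)
```

View pics/top_z.png

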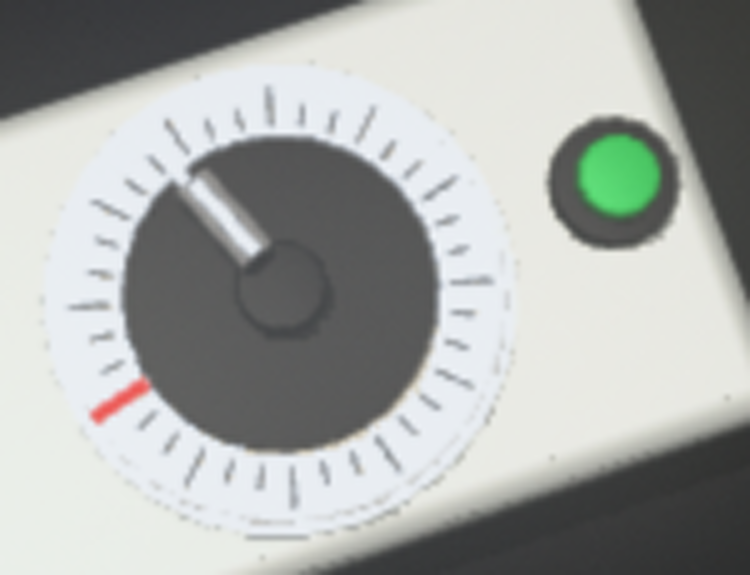

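View pics/scene_z.png

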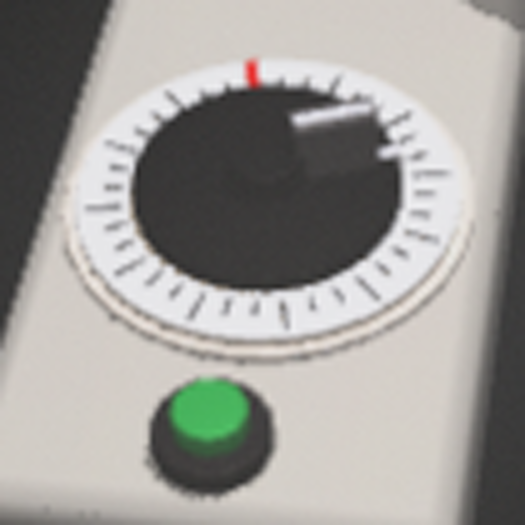

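```bash
python3 - <<'E'
from rig import robot
from h import *
m=robot.camera_model('top');p=np.load('top0.npz')['p']
def z(m,x,y,h,o=(255,215)): return ray(m,[x/5+o[0]-.4,y/5+o[1]-.4],h)[0]
ax=z(m,280.5,295,.094)
# ellipse fit on rim points (skirt rim) from zoom away from fin, and outer ring
gray=cv2.cvtColor(p,cv2.COLOR_RGB2GRAY).astype(np.float32)
def rim(c,h,r0,r1,thr,sign):
    out=[]
    for a in np.arange(0,2*np.pi,np.pi/90):
        rs=np.arange(r0,r1,.0005)
        P=np.c_[c[0]+rs*np.cos(a),c[1]+rs*np.sin(a),np.full(len(rs),h)]
        uv=proj(m,P).astype(np.float32)
        v=cv2.remap(gray,uv[None,:,0],uv[None,:,1],cv2.INTER_LINEAR)[0]
        i=np.nonzero(v>thr)[0]
        if len(i): out.append(P[i[0],:2])
    return np.array(out)
from scipy.optimize import least_squares
Q=rim(ax,.094,.035,.065,150,1)
f=least_squares(lambda s:np.hypot(Q[:,0]-s[0],Q[:,1]-s[1])-s[2],[*ax[:2],.052],loss='soft_l1',f_scale=.001)
print('axis hand',ax,'fit',f.x,np.median(abs(f.fun)))
A=f.x[:2]
g=np.array([.6188,-.1196]);print('button dist',np.linalg.norm(g-A),'dir',(g-A)/np.linalg.norm(g-A))
ri=z(m,150,383,.09)[:2];ro=z(m,93,417,.09)[:2];rc=np.array([.5455,.0425])
for n,q in [('in',ri),('out',ro),('cen',rc)]:print(n,q,np.linalg.norm(q-A),np.degrees(np.arctan2(*(q-A)[::-1])))
for n,q in [('idx',z(m,178,182,.094)),('fin out',z(m,195,178,.12)),('fin in',z(m,259,255,.12))]:
    q=q[:2];print(n,q,np.linalg.norm(q-A),np.degrees(np.arctan2(*(q-A)[::-1])))
E
```

```text
axis hand [ 0.57960065 -0.00881322  0.094     ] fit [ 0.58056374 -0.00897642  0.05169517] 0.0002399001046359331
button dist 0.11704524287308074 dir [ 0.3266793  -0.94513525]
in [0.55109264 0.03324443] 0.05148927158067518 124.91590764967998
out [0.54000999 0.05141226] 0.07274200380482035 123.88315964898122
cen [0.5455 0.0425] 0.06228392537423766 124.26117659010612
idx [0.61661931 0.0252113 ] 0.049687062583233486 43.47679441279616
fin out [0.61351632 0.01844697] 0.04287090138464208 39.76748302423165
fin in [ 0.58906746 -0.00213181] 0.010916131482660366 38.83045304159782
```

Measurements agree with the given sizes:

| Quantity | Measured |
|---|---|
| Axis | (0.5805, -0.009) |
| Skirt radius | 51.7 mm |
| Axis to button | 117.0 mm |
| Red line | about 124.4° |
| Fin | about 40–43° |

The dial needs about +83° counter-clockwise. I'll raise the arm, close the fingers and spin first.

```bash
cat >> h.py <<'E'
A=np.array([.5805,-.009])
def goal(robot,P,yaw):
    """tool-frame delta (cm) and spin to world TCP P with tool y at yaw deg"""
    from scipy.spatial.transform import Rotation as Ro
    o=robot.get_obs();R=Ro.from_quat(o['tool_rot']).as_matrix()
    cur=np.degrees(np.arctan2(R[1,1],R[0,1]))
    d=R.T@(np.array(P)-o['position'])*100
    s=-np.radians((yaw-cur+180)%360-180)
    print('t',round(o['time'],2),'pos',o['position'].round(4),'yaw',cur.round(1),'F',o['ft_force'].round(1),'delta',d.round(2),'spin',s.round(3))
def finpos(th,back,r=31):
    t=np.radians(th);return np.array([A[0]+r/1000*np.cos(t)+back/1000*np.sin(t),A[1]+r/1000*np.sin(t)-back/1000*np.cos(t)])
E
```

Request:
{"name": "arm_command", "arguments": {
  "targets": [
    [0,0,-4,0.18,0],
    [0,0,-8,0.36,0],
    [0,0,-8,0.54,0],
    [0,0,-8,0.72,0],
    [0,0,-8,0.9,0]
  ],
  "newtons": 10
}}

```text
time: 0.72
position: [0.2139, 0.5868, 0.3021]
tool_rot: [0.587, 0.809, -0.001, 0.0]
ft_force: [-0.7, -0.4, 0.3]
grip_width: 0.0449
```

```bash
python3 - <<'E'
from rig import robot
from h import *
goal(robot,[*finpos(41,34),.20],-49)
E
```

```text
t 0.72 pos [0.2139 0.5868 0.3021] yaw 18.1 F [-0.7 -0.4  0.3] delta [-69.92  20.58  10.24] spin 1.17
```

Request:
{"name": "arm_command", "arguments": {
  "targets": [
    [-6,1.8,0,0.18,0],
    [-12,3.6,0,0.36,0],
    [-18,5.4,0,0.54,0],
    [-24,7.2,0,0.72,0],
    [-30,9,0,0.9,0]
  ]
}}

```text
time: 1.35
position: [0.3944, 0.3296, 0.3023]
tool_rot: [0.881, 0.473, -0.0, 0.0]
ft_force: [0.6, -0.2, 0.0]
grip_width: 0.0015
```

```bash
python3 - <<'E'
from rig import robot
from h import *
goal(robot,[*finpos(41,34),.20],-49)
E
```

```text
t 1.35 pos [0.3944 0.3296 0.3023] yaw -33.5 F [ 0.6 -0.2  0. ] delta [-15.89  38.31  10.23] spin 0.271
```

Request:
{"name": "arm_command", "arguments": {
  "targets": [
    [-2,5,0,0.1,0],
    [-4,10,0,0.2,0],
    [-6.5,15.5,0,0.27,0],
    [-8.7,21,0,0.27,0],
    [-11,26.5,0,0.27,0]
  ]
}}

```text
time: 1.98
position: [0.556, 0.0927, 0.3022]
tool_rot: [0.936, 0.353, -0.0, -0.0]
ft_force: [1.3, 0.6, -0.0]
grip_width: 0.0008
```

```bash
python3 - <<'E'
from rig import robot
from h import *
goal(robot,[*finpos(41,34),.30],-49)
E
```

```text
t 1.98 pos [0.556  0.0927 0.3022] yaw -48.7 F [ 1.3  0.6 -0. ] delta [-1.8  12.67  0.21] spin 0.006
```

Request:
{"name": "arm_command", "arguments": {
  "targets": [
    [-0.8,5,0,0,0],
    [-1.6,10,0,0,0],
    [-1.8,12.7,2,0,0],
    [-1.8,12.7,6,0,0],
    [-1.8,12.7,10,0,0]
  ]
}}

```text
time: 2.6
position: [0.6258, -0.0135, 0.2011]
tool_rot: [0.936, 0.353, -0.0, -0.0]
ft_force: [-0.0, 0.8, -0.6]
grip_width: 0.0007
```

Request:
{"name": "arm_command", "arguments": {
  "targets": [
    [0,0,3,0,0],
    [0,0,6,0,0],
    [0,0,6,0,0]
  ]
}}

```text
time: 2.98
position: [0.6234, -0.0124, 0.1396]
tool_rot: [0.936, 0.353, -0.003, -0.002]
ft_force: [0.0, 0.2, 1.1]
grip_width: 0.0006
```

```bash
python3 - <<'E'
from rig import robot
from h import *
goal(robot,[*finpos(41,34),.101],-49)
for n,(x0,y0,x1,y1) in [('top',(255,215,405,330)),('wrist',(0,0,640,480))]:
    p,d=robot.camera(n);q=p[y0:y1,x0:x1,::-1]
    cv2.imwrite(f'pics/{n}1.png',cv2.resize(q,None,fx=5,fy=5,interpolation=cv2.INTER_CUBIC) if n=='top' else q)
E
```

```text
t 2.98 pos [ 0.6234 -0.0124  0.1396] yaw -48.6 F [0.  0.2 1.1] delta [0.1  0.35 3.86] spin 0.006
```

View pics/top1.png

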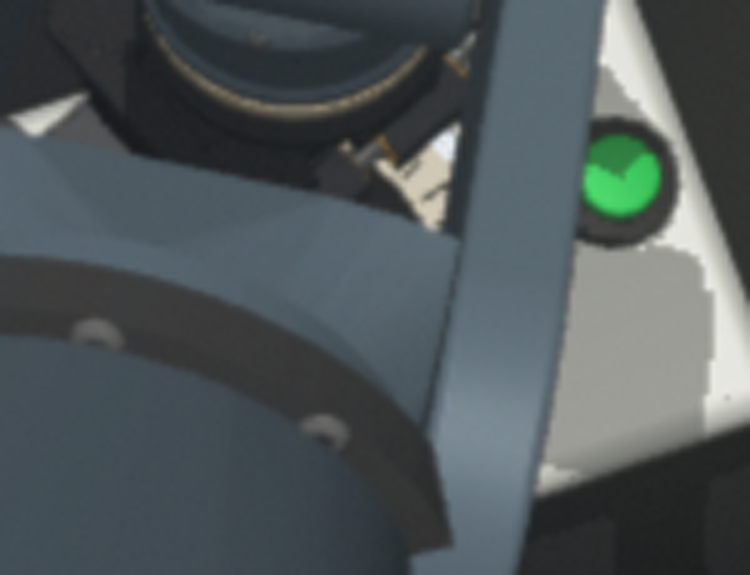

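View pics/wrist1.png

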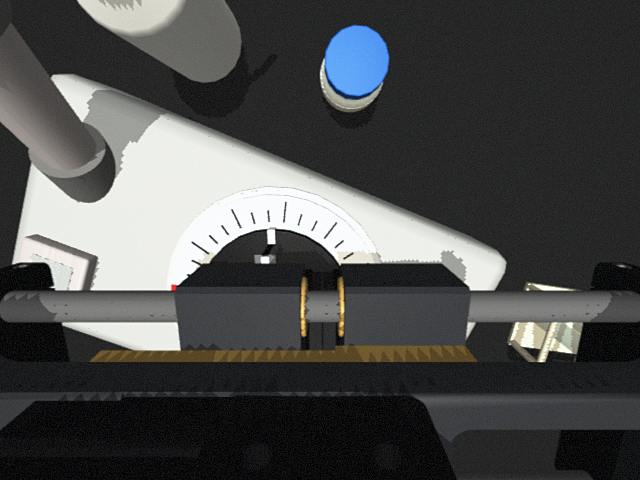

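Wrist view: the white index end is at (271,236) and the red line at (175,288), with the closed fingers near (322,310), beside the fin and clear of it. Now I'll descend.

Request:
{"name": "arm_command", "arguments": {
  "targets": [
    [0.1,0.2,2,0,0],
    [0.1,0.3,3.8,0,0],
    [0.1,0.3,3.8,0,0]
  ]
}}

```text
time: 3.45
position: [0.627, -0.0142, 0.1024]
tool_rot: [0.936, 0.353, -0.002, -0.001]
ft_force: [-1.0, 0.6, -0.1]
grip_width: 0.0006
```

```bash
python3 - <<'E'
from rig import robot
from h import *
goal(robot,[*finpos(41,34),.101],-49)
goal(robot,[*finpos(41,22),.101],-49)
E
```

```text
t 3.45 pos [ 0.627  -0.0142  0.1024] yaw -48.6 F [-1.   0.6 -0.1] delta [-0.07 -0.05  0.14] spin 0.006
t 3.45 pos [ 0.627  -0.0142  0.1024] yaw -48.6 F [-1.   0.6 -0.1] delta [-0.06 -1.25  0.15] spin 0.006
```

```bash
cat >> h.py <<'E'
def arc(robot,ths,back,z=.1015,r=31):
    from scipy.spatial.transform import Rotation as Ro
    o=robot.get_obs();R=Ro.from_quat(o['tool_rot']).as_matrix()
    cur=np.degrees(np.arctan2(R[1,1],R[0,1]))
    print('pos',o['position'].round(4),'yaw',cur.round(1))
    for th in ths:
        d=R.T@(np.array([*finpos(th,back,r),z])-o['position'])*100
        print(th,d.round(2),round(-np.radians((th-90-cur+180)%360-180),3))
E
python3 - <<'E'
from rig import robot
from h import *
arc(robot,[38,44,50,56,62],21)
E
```

```text
pos [ 0.627  -0.0142  0.1024] yaw -48.6
38 [-0.17 -1.19  0.1 ] 0.059
44 [ 0.05 -1.51  0.1 ] -0.046
50 [ 0.23 -1.86  0.1 ] -0.151
56 [ 0.38 -2.22  0.1 ] -0.256
62 [ 0.5  -2.59  0.1 ] -0.36
```

Request:
{"name": "arm_command", "arguments": {
  "targets": [
    [-0.15,-1.2,0.05,0.06,0],
    [0.05,-1.5,0.05,-0.05,0],
    [0.23,-1.86,0.05,-0.15,0],
    [0.38,-2.22,0.05,-0.26,0],
    [0.5,-2.6,0.05,-0.36,0]
  ]
}}

```text
time: 4.08
position: [0.6163, 0.0077, 0.1045]
tool_rot: [0.856, 0.516, 0.001, 0.001]
ft_force: [0.8, -1.5, -1.0]
grip_width: 0.0005
```

```bash
python3 - <<'E'
from rig import robot
from h import *
o=robot.get_obs();print(o['ft_force'],o['moment'])
arc(robot,[62,68,74,80,86,92],21)
p,d=robot.camera('wrist');cv2.imwrite('pics/w2.png',p[...,::-1])
E
```

```text
[ 0.81248592 -1.5137769  -1.03577931] [-0.44983368 -0.16552814  0.04510001]
pos [0.6163 0.0077 0.1045] yaw -27.8
62 [-0.06 -0.28  0.3 ] 0.003
68 [ 0.15 -0.61  0.3 ] -0.101
74 [ 0.31 -0.97  0.3 ] -0.206
80 [ 0.44 -1.34  0.29] -0.311
86 [ 0.53 -1.72  0.29] -0.416
92 [ 0.58 -2.11  0.29] -0.52
```

View pics/w2.png

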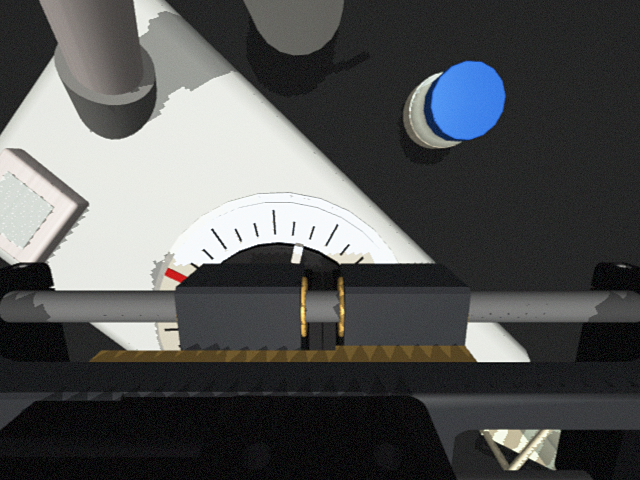

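```bash
python3 - <<'E'
from rig import robot
from h import *
m=robot.camera_model('wrist')
for n,uv,z in [('idx',(297,262),.094),('idxout',(299,246),.094),('red',(184,282),.09),('redout',(168,270),.09)]:
    P=ray(m,uv,z)[0];q=P[:2]-A;print(n,P.round(4),np.hypot(*q).round(4),np.degrees(np.arctan2(q[1],q[0])).round(1))
E
```

```text
idx [0.6082 0.0249 0.094 ] 0.0438 50.7
idxout [0.6135 0.0323 0.094 ] 0.0529 51.4
red [0.5451 0.0432 0.09  ] 0.0631 124.1
redout [0.5411 0.0534 0.09  ] 0.0738 122.3
```

The wrist rays put the index at 51.4°, so the fin is moving, and the red line at about 124°, which matches the top camera. I'll continue along the arc.

Request:
{"name": "arm_command", "arguments": {
  "targets": [
    [0.2,-0.35,0.1,-0.1,0],
    [0.37,-0.7,0.15,-0.21,0],
    [0.5,-1.06,0.2,-0.31,0],
    [0.6,-1.45,0.2,-0.42,0],
    [0.65,-1.85,0.2,-0.52,0]
  ]
}}

```text
time: 4.75
position: [0.6045, 0.0231, 0.1033]
tool_rot: [0.696, 0.718, 0.002, 0.002]
ft_force: [2.4, 1.6, 0.6]
grip_width: 0.0004
```

```bash
python3 - <<'E'
from rig import robot
from h import *
o=robot.get_obs();print(o['ft_force'],o['moment'])
arc(robot,[92,98,104,110,116,122],21)
p,d=robot.camera('wrist');cv2.imwrite('pics/w3.png',p[...,::-1])
E
```

```text
[2.37184953 1.64074284 0.59254427] [ 0.19410904 -0.43625629  0.00424292]
pos [0.6045 0.0231 0.1033] yaw 1.8
92 [-0.02 -0.41  0.18] -0.003
98 [ 0.18 -0.75  0.18] -0.108
104 [ 0.35 -1.11  0.17] -0.212
110 [ 0.47 -1.48  0.17] -0.317
116 [ 0.56 -1.86  0.17] -0.422
122 [ 0.61 -2.25  0.17] -0.527
```

View pics/w3.png

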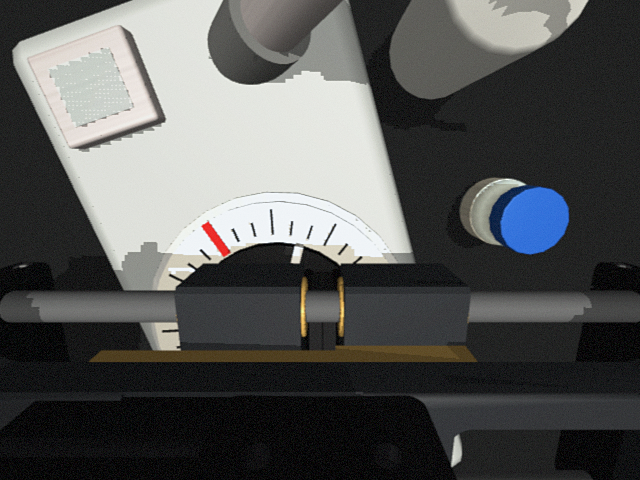

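Request:
{"name": "arm_command", "arguments": {
  "targets": [
    [0.2,-0.35,0,-0.1,0],
    [0.37,-0.7,0.05,-0.21,0],
    [0.5,-1.06,0.1,-0.31,0],
    [0.58,-1.45,0.1,-0.42,0],
    [0.63,-1.85,0.1,-0.52,0]
  ]
}}

```text
time: 5.42
position: [0.5844, 0.0291, 0.1017]
tool_rot: [0.488, 0.873, 0.001, 0.001]
ft_force: [1.9, 2.4, 1.9]
grip_width: 0.0004
```

```bash
cat >> h.py <<'E'
def angles(m,p,lo=40,hi=150):
    th=np.arange(lo,hi,.25);t=np.radians(th)
    def samp(r,z):
        uv=proj(m,np.c_[A[0]+r*np.cos(t),A[1]+r*np.sin(t),np.full(len(t),z)]).astype(np.float32)
        return cv2.remap(p,uv[None,:,0],uv[None,:,1],cv2.INTER_LINEAR)[0].astype(float)
    for r in (.046,.048,.050):
        v=samp(r,.094).min(1);k=v>110
        print('idx r',r,th[k].mean().round(1) if k.any() else None,(th[k].min(),th[k].max()) if k.any() else '')
    for r in (.056,.060,.064,.068):
        v=samp(r,.09);k=(v[:,0]-v[:,1]>60)
        print('red r',r,th[k].mean().round(1) if k.any() else None,(th[k].min(),th[k].max()) if k.any() else '')
E
python3 - <<'E'
from rig import robot
from h import *
o=robot.get_obs();print(o['ft_force'])
arc(robot,[122,126,130,134,138,142],21)
m=robot.camera_model('wrist');p,d=robot.camera('wrist');cv2.imwrite('pics/w4.png',p[...,::-1])
angles(m,p)
E
```

```text
[1.85050876 2.44203234 1.90914333]
pos [0.5844 0.0291 0.1017] yaw 31.6
122 [ 0.07 -0.25  0.02] -0.007
126 [ 0.21 -0.47  0.02] -0.077
130 [ 0.33 -0.7   0.02] -0.147
134 [ 0.44 -0.94  0.02] -0.217
138 [ 0.53 -1.19  0.02] -0.287
142 [ 0.6  -1.44  0.02] -0.357
idx r 0.046 111.2 (np.float64(108.25), np.float64(114.25))
idx r 0.048 111.4 (np.float64(108.5), np.float64(114.25))
idx r 0.05 111.4 (np.float64(108.75), np.float64(114.0))
red r 0.056 123.8 (np.float64(121.25), np.float64(126.25))
red r 0.06 123.8 (np.float64(121.5), np.float64(126.0))
red r 0.064 123.9 (np.float64(121.75), np.float64(126.0))
red r 0.068 123.9 (np.float64(122.0), np.float64(125.75))
```

View pics/w4.png

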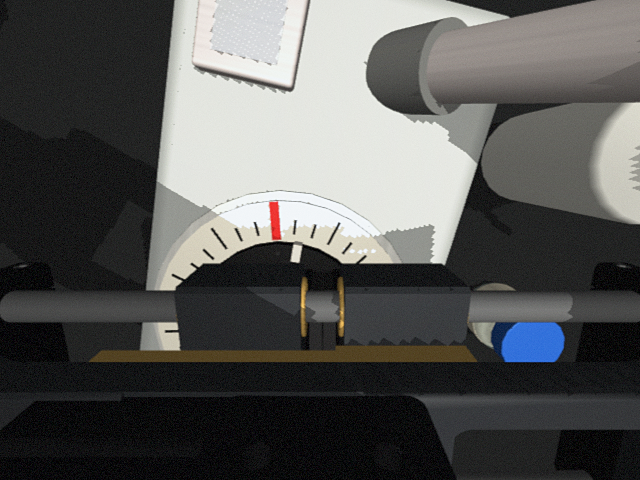

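The wrist view shows the index mark at (297,253), 111.4°, and the red line at (276,220), 123.9°. There are about 12.4° left. I'll push 10° slowly and re-measure.

Request:
{"name": "arm_command", "arguments": {
  "targets": [
    [0.08,-0.11,0,-0.035,0],
    [0.14,-0.22,0,-0.07,0],
    [0.26,-0.45,0,-0.14,0],
    [0.32,-0.57,0,-0.175,0],
    [0.32,-0.57,0,-0.175,0]
  ]
}}

```text
time: 6.1
position: [0.5765, 0.0281, 0.101]
tool_rot: [0.41, 0.912, -0.0, -0.0]
ft_force: [1.6, 1.6, 1.0]
grip_width: 0.0006
```

```bash
python3 - <<'E'
from rig import robot
from h import *
o=robot.get_obs();print(o['ft_force'])
arc(robot,[130,132,134,136],21)
m=robot.camera_model('wrist');p,d=robot.camera('wrist');cv2.imwrite('pics/w5.png',p[...,::-1])
angles(m,p)
E
```

```text
[1.63213392 1.58760892 0.97465481]
pos [0.5765 0.0281 0.101 ] yaw 41.6
130 [-0.    0.02 -0.05] 0.027
132 [ 0.07 -0.09 -0.05] -0.008
134 [ 0.14 -0.2  -0.05] -0.043
136 [ 0.21 -0.31 -0.05] -0.077
idx r 0.046 123.5 (np.float64(120.5), np.float64(126.5))
idx r 0.048 123.5 (np.float64(120.75), np.float64(126.25))
idx r 0.05 123.4 (np.float64(120.5), np.float64(126.25))
red r 0.056 124.1 (np.float64(121.75), np.float64(126.5))
red r 0.06 124.0 (np.float64(121.75), np.float64(126.25))
red r 0.064 124.1 (np.float64(122.0), np.float64(126.25))
red r 0.068 124.1 (np.float64(122.25), np.float64(126.0))
```

123.5° against 124.1° is 0.6° off, well within 4°. I'll back off away from the fin, lift, and check again.

Request:
{"name": "arm_command", "arguments": {
  "targets": [
    [0,0.7,0,0,0],
    [0,1.5,0,0,0],
    [0,1.5,-2,0,0],
    [0,1.5,-6,0,0],
    [0,1.5,-6,0,0]
  ]
}}

```text
time: 6.78
position: [0.5904, 0.0383, 0.1639]
tool_rot: [0.41, 0.912, 0.001, 0.003]
ft_force: [0.0, -0.4, 0.1]
grip_width: 0.0005
```

```bash
python3 - <<'E'
from rig import robot
from h import *
g=[.6188,-.1196,.16]
goal(robot,g,41.6)
m=robot.camera_model('wrist');p,d=robot.camera('wrist');cv2.imwrite('pics/w6.png',p[...,::-1])
angles(m,p)
E
```

```text
t 6.78 pos [0.5904 0.0383 0.1639] yaw 41.6 F [ 0.  -0.4  0.1] delta [-13.69  -8.36   0.43] spin 0.0
idx r 0.046 123.5 (np.float64(120.5), np.float64(126.5))
idx r 0.048 123.5 (np.float64(120.5), np.float64(126.5))
idx r 0.05 123.4 (np.float64(120.5), np.float64(126.25))
red r 0.056 124.0 (np.float64(121.5), np.float64(126.5))
red r 0.06 124.0 (np.float64(121.75), np.float64(126.25))
red r 0.064 124.0 (np.float64(122.0), np.float64(126.0))
red r 0.068 123.9 (np.float64(122.0), np.float64(125.75))
```

View pics/w6.png

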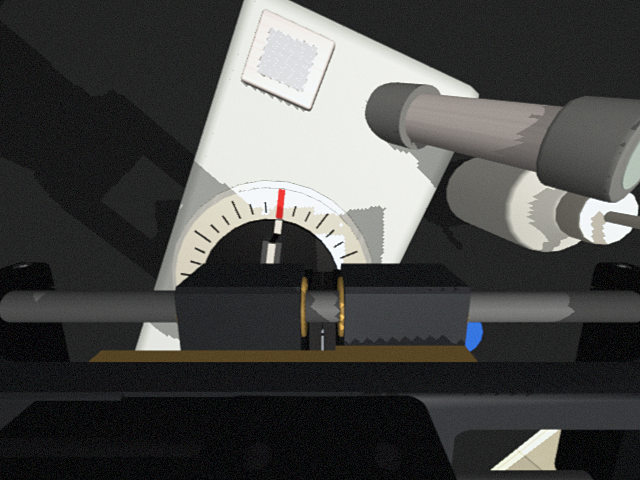

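The white index at (278,227) runs straight into the red line at (281,204), so the dial is aligned. Next is the button.

Request:
{"name": "arm_command", "arguments": {
  "targets": [
    [-4.5,-2.8,0,0,0],
    [-9,-5.5,0,0,0],
    [-13.5,-8.2,0,0,0],
    [-13.7,-8.35,0.2,0,0],
    [-13.7,-8.35,0.2,0,0]
  ]
}}

```text
time: 7.45
position: [0.6151, -0.1192, 0.1574]
tool_rot: [0.41, 0.912, 0.0, -0.002]
ft_force: [-0.1, -0.2, -0.0]
grip_width: 0.0003
```

```bash
python3 - <<'E'
from rig import robot
from h import *
goal(robot,[.6188,-.1196,.105],41.6)
m=robot.camera_model('wrist');p,d=robot.camera('wrist');cv2.imwrite('pics/w7.png',p[...,::-1])
E
```

```text
t 7.45 pos [ 0.6151 -0.1192  0.1574] yaw 41.5 F [-0.1 -0.2 -0. ] delta [-0.3   0.26  5.24] spin -0.001
```

View pics/w7.png

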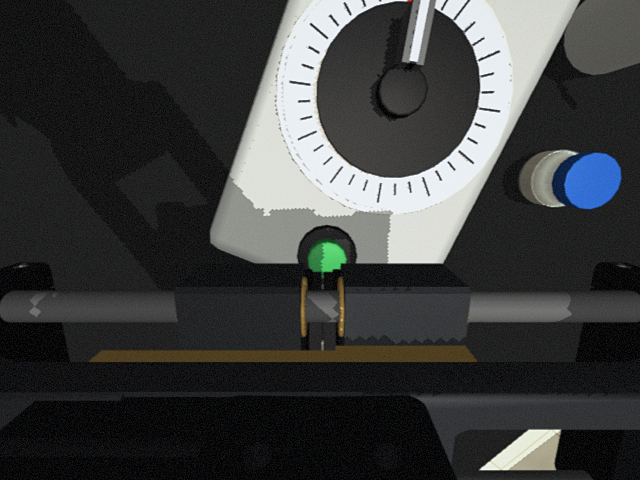

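The green button is at (327,256), straight ahead of the closed fingertips, which agrees with the measured position. I'll descend to just above it.

Request:
{"name": "arm_command", "arguments": {
  "targets": [
    [-0.2,0.2,2.5,0,0],
    [-0.2,0.2,5,0,0],
    [-0.2,0.2,5,0,0]
  ]
}}

```text
time: 7.88
position: [0.617, -0.1173, 0.1069]
tool_rot: [0.409, 0.913, -0.0, -0.003]
ft_force: [0.1, 0.3, -0.6]
grip_width: 0.0004
```

```bash
python3 - <<'E'
from rig import robot
from h import *
goal(robot,[.6188,-.1196,.094],41.6)
E
```

```text
t 7.88 pos [ 0.617  -0.1173  0.1069] yaw 41.7 F [ 0.1  0.3 -0.6] delta [-0.3  -0.02  1.29] spin 0.002
```

Request:
{"name": "arm_command", "arguments": {
  "targets": [
    [-0.2,0,0.5,0,0],
    [-0.2,0,0.9,0,0],
    [-0.2,0,1.2,0,0],
    [-0.2,0,1.4,0,0],
    [-0.2,0,1.4,0,0]
  ]
}}

```text
time: 8.5
position: [0.6212, -0.1213, 0.0957]
tool_rot: [0.41, 0.912, 0.0, 0.001]
ft_force: [1.1, 1.3, 3.5]
grip_width: 0.0003
```

Request:
{"name": "arm_command", "arguments": {
  "targets": [
    [0.1,0,0.2,0,0],
    [0.1,0,0.4,0,0],
    [0.1,0,0.5,0,0],
    [0.1,0,0.5,0,0]
  ]
}}

```text
time: 9.0
position: [0.6213, -0.1213, 0.0941]
tool_rot: [0.41, 0.912, -0.0, 0.002]
ft_force: [-2.6, 2.1, 21.1]
grip_width: 0.0006
```

The force reached 21 N at z = 94.1 mm, so the button is bottomed out. I'll lift clear, move aside and check.

Request:
{"name": "arm_command", "arguments": {
  "targets": [
    [0,0,-1,0,0],
    [0,0,-4,0,0],
    [0,0,-9,0,0],
    [0,0,-15,0,0],
    [0,0,-20,0,0]
  ]
}}

```text
time: 9.62
position: [0.6191, -0.1208, 0.2914]
tool_rot: [0.41, 0.912, -0.0, -0.001]
ft_force: [0.7, -0.8, 0.3]
grip_width: 0.0005
```

Request:
{"name": "arm_command", "arguments": {
  "targets": [
    [-6,0,0,0,0],
    [-12,0,0,0,0],
    [-18,0,0,0,0],
    [-22,0,0,0,0],
    [-22,0,0,0,0]
  ]
}}

```text
time: 10.25
position: [0.7656, -0.2881, 0.2859]
tool_rot: [0.411, 0.911, -0.0, -0.002]
ft_force: [-0.2, 0.1, -1.0]
grip_width: 0.0004
```

```bash
python3 - <<'E'
from rig import robot
from h import *
o=robot.get_obs();print(o['time'],o['position'],o['ft_force'])
m=robot.camera_model('top');p,d=robot.camera('top');cv2.imwrite('pics/top9.png',p[...,::-1])
angles(m,p)
m=robot.camera_model('scene');p,d=robot.camera('scene');cv2.imwrite('pics/scene9.png',p[...,::-1])
angles(m,p)
E
```

```text
10.25 [ 0.76555955 -0.28813752  0.2859254 ] [-0.23228118  0.09873593 -1.04824508]
idx r 0.046 None 
idx r 0.048 None 
idx r 0.05 None 
red r 0.056 None 
red r 0.06 None 
red r 0.064 None 
red r 0.068 None 
idx r 0.046 None 
idx r 0.048 None 
idx r 0.05 None 
red r 0.056 None 
red r 0.06 None 
red r 0.064 None 
red r 0.068 None
```

View pics/top9.png

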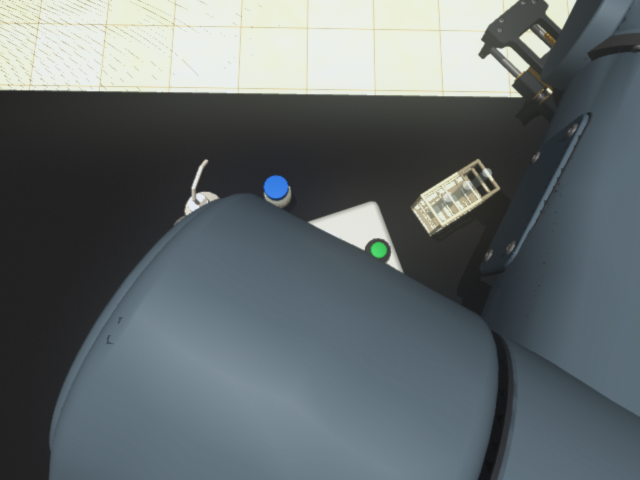

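View pics/scene9.png

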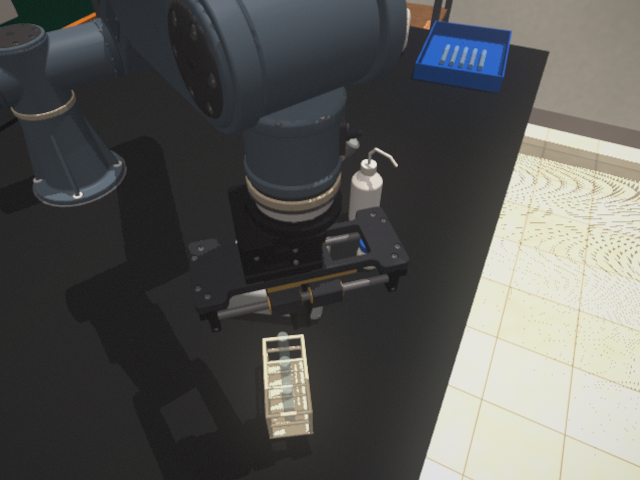

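The rack, jar and bottle sit at the same pixels as before, but the arm hides the dial. I'll swing it out of view for the last check.

Request:
{"name": "arm_command", "arguments": {
  "targets": [
    [2,-6,0,0,0],
    [4,-12,0,0,0],
    [7,-18,0,0,0],
    [9,-24,0,0,0],
    [11,-30,0,0,0]
  ]
}}

```text
time: 10.98
position: [0.4729, -0.3973, 0.2909]
tool_rot: [0.409, 0.912, -0.0, -0.0]
ft_force: [-0.1, -1.0, 0.4]
grip_width: 0.0005
```

Request:
{"name": "arm_command", "arguments": {
  "targets": [
    [2,-6,0,0,0],
    [4,-12,0,0,0],
    [4,-12,0,0,0],
    [4,-12,0,0,0]
  ]
}}

```text
time: 11.48
position: [0.3592, -0.4475, 0.2906]
tool_rot: [0.41, 0.912, 0.0, 0.0]
ft_force: [0.6, 0.6, 0.6]
grip_width: 0.0009
```

```bash
python3 - <<'E'
from rig import robot
from h import *
o=robot.get_obs();print(o['time'],o['position'],o['ft_force'])
m=robot.camera_model('top');p,d=robot.camera('top');cv2.imwrite('pics/top10.png',p[...,::-1])
angles(m,p)
r,g=masks(p);r0,g0=masks(np.load('top0.npz')['p'])
for k in (r,r0,g,g0):
    v,u=np.nonzero(k[215:330,255:405]);print(u.mean()+255,v.mean()+215,len(u))
m=robot.camera_model('scene');p,d=robot.camera('scene');cv2.imwrite('pics/scene10.png',p[...,::-1])
angles(m,p)
E
```

```text
11.475 [ 0.35917065 -0.44745999  0.29063249] [0.56318162 0.62362112 0.60889994]
idx r 0.046 122.4 (np.float64(117.75), np.float64(127.0))
idx r 0.048 122.4 (np.float64(117.75), np.float64(127.0))
idx r 0.05 122.8 (np.float64(102.75), np.float64(139.75))
red r 0.056 124.0 (np.float64(121.5), np.float64(126.5))
red r 0.06 124.1 (np.float64(122.0), np.float64(126.25))
red r 0.064 124.0 (np.float64(122.0), np.float64(126.0))
red r 0.068 123.9 (np.float64(122.0), np.float64(125.75))
278.81481481481484 294.6296296296296 27
278.81481481481484 294.6296296296296 27
378.3694581280788 249.6305418719212 203
378.3694581280788 249.6305418719212 203
idx r 0.046 123.2 (np.float64(117.75), np.float64(128.75))
idx r 0.048 123.1 (np.float64(118.0), np.float64(128.25))
idx r 0.05 87.3 (np.float64(40.0), np.float64(143.0))
red r 0.056 None 
red r 0.06 None 
red r 0.064 None 
red r 0.068 None
```

View pics/top10.png

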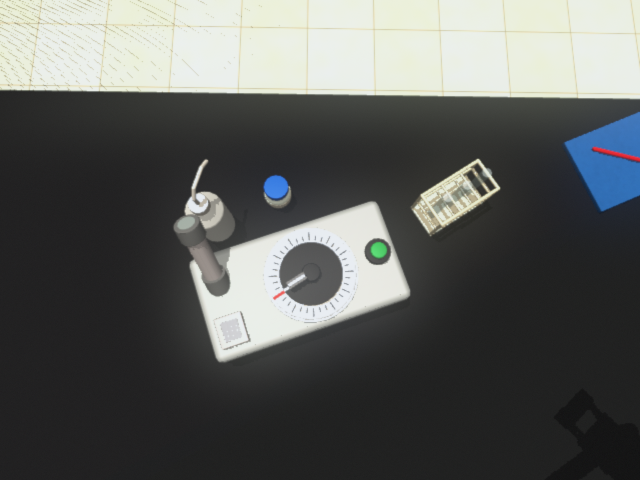

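View pics/scene10.png

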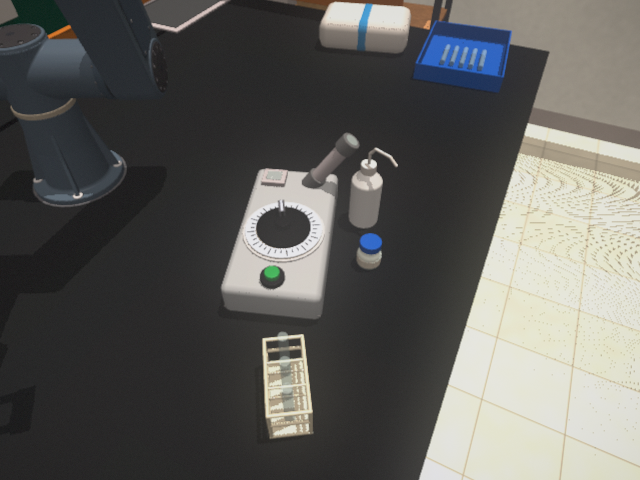

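The top view shows the fin running into the red line at (279,295). The index is within about 1.5° of it, and the red-line and button pixels are identical to the start. The bystanders are unmoved and the arm is clear, so I'm handing in.

```bash
python3 -c "
from rig import robot
print(robot.hand_in())"
```

```text
the job is handed in; nothing more can be done
None
```

I pushed the fin about 82° counter-clockwise with the closed fingertips until the index met the red line. Then I pressed the green button fully, lifted off and moved the arm clear. The job was handed in at about 11.6 s of the 64 s allowed; the hand-in gives no verdict.

- **Alignment:** after backing off, the wrist camera put the index at 123.5° and the red line at 124.0°. That is about 0.5 mm at the rim, against the 3.5 mm limit. After the press, the top camera read 122.4–122.8° against 124.0° and the scene camera about 123.1°. These readings disagree by about 1°, but all are within the 4° limit. The scene camera could not measure the red line in that last check because the fin partly hid it.
- **Button press:** the fingertips stopped at z = 94.1 mm with 21 N, which matches the 6 mm travel. I had no direct reading of the button's travel. Afterwards its pixels in the top view were identical to the start, so it has sprung back.
- **Untouched things:** the red line's pixels in the top view were also identical to the start. By eye, the rack, bottle and jar stood where they began in both final views.

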